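# Rack an inspected solar panel and hold the dry-box lid at 60 degrees

### The job

I have finished inspecting the framed solar panel in the single stand: lift it out, keep it upright, stand it in the free slot of the three-slot rack, gently lowered to the bottom and not dropped, and let go of it. Then raise the self-closing lid of the dry box to 60 degrees from closed and hold it there so that I can reach in for the next panel: finish while you are still holding the lid, because it springs shut when let go. Leave the two panels already in the rack, the multimeter and the satellite frame where they are.

Things in the scene. Friction and masses are not known exactly. Their poses are not given: they have to be found in the camera images.
- panel: the inspected solar panel in its aluminium handling frame, 8 mm thick (x), 96 wide (y), 104 high (z), 0.08 to 0.17 kg, both faces alike. Origin: centre of its lower edge, z up its height. Top bar of the frame 14 mm high, full 8 mm thick: pinch it there from above (the cells are recessed). Starts upright in the stand's slot, origin 10 mm above the work surface
- stand: single-slot stand, fixed: dark steel base 73 mm (x) by 122 (y), a black toothed rail along each side, nothing between them. One slot along y through its middle, 11 mm wide, floor 10 mm above the work surface, straight up to 42 mm, then flared; teeth end 58 mm above the work surface. Origin: centre of its underside, z up
- rack: three-slot rack, fixed, built like the stand, 157 mm (x) by 122 (y); slots along y at x = -42 (free), 0 and +42 mm, 11 mm wide, floor 10 mm above the work surface, straight up to 42 mm, then flared; teeth end at 58 mm. A panel stands with its thickness along the rack's x and has 4 mm of play to each side along y. Origin: centre of its underside, z up
- rack_slot (a point): middle of the floor of the free slot (the rack's end slot at x = -42 mm, nearest the robot), 10 mm above the work surface, axes as the rack's: the panel's origin ends here, within 8 mm sideways and 4 mm in height
- mate1: a like framed panel already in the rack's middle slot; leave it. Origin and size as the inspected panel. The gap between neighbouring panels is 34 mm
- mate2: a like framed panel already in the rack's other end slot; leave it
- drybox: white dry box, fixed in place, 170 mm (x) by 180 mm (y) by 125 mm high without its lid, with a humidity dial on its front (-x) and stored panels inside. Origin: centre of its underside, z up; the lid is hinged along the far (+x) top rim
- lid: the lid: an aluminium frame with a clear window, 174 mm (x) by 184 mm (y) by 12 mm thick, 0.36 to 0.56 kg, with a bow handle on its top near the front edge. Origin on the hinge line, at the middle; axes as the box's when shut, turning with the lid. The lid is shut at the start and lies at x from -174 to 0 mm, z from 0 to 12 mm
- lid_hinge (a point): middle of the hinge line, fixed on the box at x = +85 mm, 125 mm above the work surface; the hinge turns about the box's y
- lid_handle (a point): middle of the handle's round bar: 11 mm thick, along y, 110 mm between its legs, 34 mm above the lid's top face; in the lid's frame at x = -157, z = 46 mm (17 mm behind the front edge); 171 mm above the work surface when shut, moves with the lid. Can be gripped from above, fingers before and behind it; it turns in the grip
- lid_angle (a joint): lid angle in rad: 0 shut, grows as the front edge rises, stop at 1.6; 60 degrees is 1.047. Gravity and a light closing spring always pull it shut, about 2 to 4 N at the handle
- meter: black multimeter lying flat, 150 by 78 by 38 mm, beyond the work; leave it. Origin: centre of its underside
- satframe: open aluminium frame of a small satellite with green boards in it, 100 by 100 by 114 mm, standing beyond the work; leave it. Origin: centre of its underside

How it is judged:
On the way, in this order (a step that is already met when the one before it is completed fails the run):
1. the inspected panel stands at the bottom of the rack's free slot, let go of (horizontal distance between panel and rack_slot below 0.008 m and z of panel in the frame of rack_slot below 0.004 m and angle between panel's own z axis and vertical below 0.15 rad and angle between the x axis of panel and the x axis of rack, either way round below 0.15 rad and contact force between the fingers and panel below 0.05 N and linear speed of panel below 0.02 m/s), for 0.3 s.
2. the lid is held still at 60 degrees, within 5 degrees, by the gripper (value of joint lid_angle between 0.96 and 1.134 rad and velocity of joint lid_angle between -0.06 and 0.06 rad/s and contact force between the fingers and lid above 0.5 N and contact force between each of panel, mate1, mate2, meter, satframe and lid below 0.05 N), for 0.2 s.
At the end, for the whole second after the job is handed in: The lid is at 60 degrees within 5, still, held by the gripper's fingers (over 0.5 N) and by nothing loose; the inspected panel stands released and at rest in the rack's free slot, within 8 mm of its middle, 4 mm of its floor and 0.15 rad of upright and of the rack's heading (all of step 1 and all of step 2); the arm keeps its last pose, push and grip.
It fails at once if a panel already in the rack is shifted by more than 12 mm or tipped (distance of any of mate1, mate2 from where it was at the start of the episode above 0.012 m or angle between any of mate1, mate2's own z axis and vertical above 0.25 rad).
It fails at once if the multimeter or the satellite frame is moved by more than 20 mm (distance of any of meter, satframe from where it was at the start of the episode above 0.02 m).
It fails at once if the inspected panel is tipped over (more than 45 degrees from upright) (angle between panel's own z axis and vertical above 0.8 rad).
It fails at once if the inspected panel is dropped (falls faster than 0.4 m/s out of the gripper) (contact force between the fingers and panel below 0.05 N and linear speed of panel above 0.4 m/s).
It also fails if it takes over 59 s, if anything falls off the work surface, if the arm or the gripper's body presses on something with over 40 N, if the wrist force passes 120 N, or if a joint passes its speed limit or range.

### The arm

A 6-joint arm with a two-finger parallel gripper is mounted at the origin on the work surface. World frame = base frame: x ahead of the robot, y to its left, z up, the work surface at z = 0. Lengths are in m, angles in rad, forces in N, time in s.
With the tool pointing down it reaches from about 0.25 to 0.775 m from the base axis. Payload 4 kg.
Tool frame: the origin (TCP) lies midway between the tips of the shut fingers; the grasp point (between the pads) lies 19 mm behind it (grip_point_offset is the distance from the TCP to the grasp point, in m); z points along the fingers, y is the line along which they close (so a half turn about z gives the same grasp; the last joint's range is limited). The gripper opens to 94 mm and grips with 3 to 60 N. Pads are 16 mm wide; open, the fingers measure 119 mm over their backs; the gripper's body (75 mm by 177 mm) begins 78 mm behind the grasp point.
Start: joints at [-1.434, 0.087, 1.371, -0, 1.684, -0.103], TCP at [0.131, -0.534, 0.206] pointing down, gripper open.
Joint ranges: [-3.1, 3.1], [-0.76, 2.03], [0.27, 2.55], [-1.08, 4.22], [0.17, 2.65], [-2.57, 2.57]. Speed limits (rad/s): [2.79, 2.79, 3.14, 3.14, 3.14, 3.14].

### API

Orientations are given as [roll, pitch, yaw] about the fixed x, y, z axes, in that order (R = Rz(yaw) Ry(pitch) Rx(roll)).
In Python, from bench import * gives the robot as it stands.
- The arm moves only by the tool carry_out, never from a script. Its argument "commands" is a list of rows, each a list of 6 numbers: the shift along the tool's x, y, z in m, then the turn, a rotation vector about the tool's x, y, z in rad. In form: [[tx, ty, tz, rx, ry, rz], ...]. A call has exactly 5 rows; each row is the pose to reach, as a shift and turn from the pose commanded when the call began, along the tool's axes at that moment; what a row does not reach only later rows make up. A row lasts 1/10 s, in which the tool goes at most 50 mm and 8.59 degrees, less where a joint would pass 70% of its speed; a pose out of reach is approached as far as the arm can. A call with a gripper value outside its range is refused whole. "jaw" is the opening, from 0 (shut) to 1 (fully open), set as the call begins (left out, the last holds). The fingers move at their own pace and stop on an object; the grip force is fixed at half the most. Time passes only in rows, so rows that repeat a pose let the fingers close, or fill a call up. It gives the time, the measured TCP pose, the force, the opening and the grip force at its end, in the units of the state.
- get_obs(): the state, without advancing time (a new reading comes with each control period).
- snapshot(name): name is "scene" or "top" or "wrist"; returns a dict with "img" (420x560x3 uint8, red, green, blue), "range_z" (420x560 float32, m along the optical axis (not along the pixel's ray), 0 where there is no reading), "fx", "fy", "cx", "cy" (pixels), "R" (3x3) and "t" (3): a world point X has camera coordinates R X + t. Camera axes: x right, y down, z forward; pixel columns grow to the right and rows downward; lengths in m; the calibration is good to about 2 mm. A picture is of the moment at which its call begins.
- close_job(): hands the job in; it is judged then, once.
The state is a dict: "time": time; "joint_positions": joint angles; "qvel": joint speeds; "joint_torque": joint torques, N m; "tool_pos": TCP position; "ee_rot": TCP orientation; "wrist_force": force on the tool from outside, world axes, zero at the start; "wrist_torque": the same for the moment, N m; "width": finger opening in m; "finger_force": force on a finger pad.
Only numpy, scipy, OpenCV 4.12 (cv2) and the standard library are available. Lean on these libraries where they do the work, as an engineer would, in place of code of your own. Each camera call takes 0.05 s, during which the arm holds its last target. There are 200 camera calls.

## Working session

There is one attempt and no reset: what is moved stays moved. The work goes in short steps, Python scripts to look and compute and a tool call to move; the robot and the scene stay as the last step left them, time stands still between calls to the robot, and variables do not carry over. Pictures are saved under pics/ and viewed, at most 10 in all, crops included, and the job is handed in when it is done.

Besides the shell and the picture viewer there is one more tool, called after "Request:" in YAML: its name, and indented under it one key for each argument. carry_out: Moves the arm, as the interface text tells. Its arguments: {"type":"object","properties":{"commands":{"type":"array","items":{"type":"array","items":{"type":"number"}}},"jaw":{"type":"number"}},"required":["commands"]}

```bash
mkdir -p pics; ls; python3 - <<'E'
from bench import *
import cv2,numpy as np
o=get_obs();print(o)
for n in("scene","top"):
    s=snapshot(n);np.savez(f"{n}0.npz",**s);cv2.imwrite(f"pics/{n}0.png",s["img"][:,:,::-1]);print(n,s["R"].round(3).tolist(),s["t"],s["fx"])
E
```

```text
pics
{'time': 0.0, 'joint_positions': array([-1.43410898e+00,  8.79840109e-02,  1.37221017e+00, -1.10007027e-05,
        1.68356603e+00, -1.03109408e-01]), 'qvel': array([ 2.29242228e-04,  6.28110666e-05, -1.72892258e-03,  1.00631660e-03,
       -5.62677042e-04,  1.15285189e-03]), 'joint_torque': array([ 3.83038050e-04, -3.40171087e+01, -3.02426147e+01,  7.18881190e-02,
        3.29473964e-02, -1.71832617e-04]), 'tool_pos': array([ 0.13054301, -0.53374519,  0.20431066]), 'ee_rot': array([-3.13943548e+00, -2.12224094e-04,  2.39795296e-01]), 'wrist_force': array([-0.12883214,  0.10909976, -0.06160598]), 'wrist_torque': array([-0.01668953, -0.01491826,  0.0045435 ]), 'finger_force': 0.0, 'width': 0.09413013549942797}
scene [[0.992, -0.122, -0.021], [-0.091, -0.606, -0.791], [0.083, 0.786, -0.612]] [-0.58864217  0.16814165  0.88258498] 417.26076301185685
top [[-0.008, -1.0, -0.026], [-0.983, 0.013, -0.186], [0.186, 0.024, -0.982]] [0.01452348 0.61546082 1.0143376 ] 443.6715320640855
```

View pics/scene0.png

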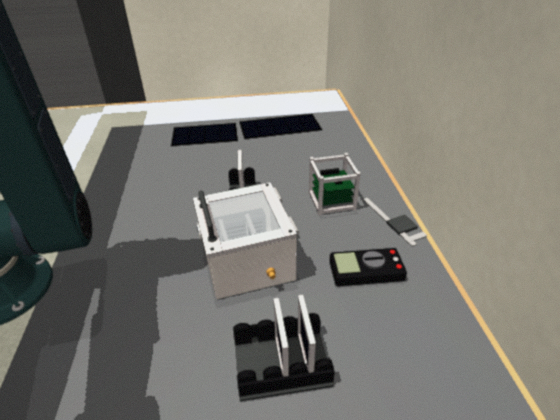

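View pics/top0.png

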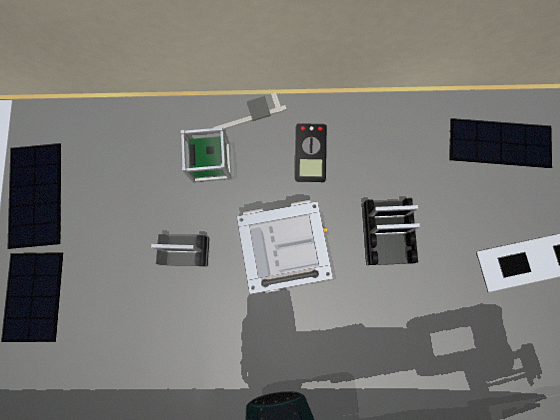

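The top view shows the stand and panel near (180,248), the rack near (392,232) with its free slot at row ~255, and the box near (285,248) with its handle bar from (262,284) to (318,272). Next I deproject these.

```bash
cat >h.py <<'E'
import numpy as np,cv2
def cloud(s):
    v,u=np.mgrid[:420,:560];z=s["range_z"]
    P=np.stack([(u-s["cx"])/s["fx"]*z,(v-s["cy"])/s["fy"]*z,z],-1)
    W=(P-s["t"])@s["R"]; W[z==0]=np.nan
    return W
def rect(p):
    (c,wh,a)=cv2.minAreaRect((p[:,:2]*1000).astype(np.float32)); return np.round(c,1),np.round(wh,1),round(a,2)
E
python3 - <<'E'
from h import *
s=dict(np.load("top0.npz"));W=cloud(s)
def reg(n,u0,u1,v0,v1,z0,z1):
    p=W[v0:v1,u0:u1].reshape(-1,3);p=p[(p[:,2]>z0)&(p[:,2]<z1)]
    print(n,len(p),rect(p) if len(p)>3 else"", p.mean(0).round(4)if len(p) else"",'line',np.round(cv2.fitLine(p[:,:2].astype(np.float32),2,0,.01,.01).ravel(),4))
    return p
print(W[330:340,100:110,2].mean())
reg("panel",145,200,235,260,.1,.125)
reg("standTeeth",150,215,225,270,.048,.065)
reg("mate1",358,425,218,232,.1,.125)
reg("mate2",358,425,200,216,.1,.125)
reg("rackteeth",355,425,190,270,.048,.065)
reg("rackbase",355,425,190,270,.004,.065)
reg("lid",230,340,190,300,.130,.142)
reg("handle",250,325,260,290,.165,.185)
for z in [W[244:250,148:200,2],W[206:216,365:422,2]]:print((z*1000).round())
E
```

```text
nan
panel 172 (array([529.7, 263.5]), array([96.8,  8.4]), 87.62) [0.5292 0.263  0.1134] line [0.0459 0.9989 0.5292 0.263 ]
standTeeth 291 (array([528.9, 263.9]), array([105.4,  70.3]), 87.94) [0.5285 0.2621 0.0549] line [0.0211 0.9998 0.5285 0.2621]
mate1 189 (array([ 570.1, -248.8]), array([ 9.1, 97.2]), 1.84) [ 0.5694 -0.2479  0.1127] line [ 0.0317 -0.9995  0.5694 -0.2479]
mate2 197 (array([ 611.7, -247.1]), array([ 8.9, 96.6]), 1.86) [ 0.6111 -0.2471  0.1122] line [ 0.0361 -0.9993  0.6111 -0.2471]
rackteeth 576 (array([ 568.8, -246.1]), array([153.9, 109.3]), 1.61) [ 0.5681 -0.2459  0.0552] line [ 0.8667  0.4988  0.5681 -0.2459]
rackbase 2926 (array([ 578.4, -251.6]), array([170.7, 202. ]), 88.43) [ 0.5628 -0.2454  0.0247] line [ 0.9854  0.1704  0.5628 -0.2454]
lid 5909 (array([527.4,  10. ]), array([182.6, 184.5]), 9.96) [0.5277 0.0098 0.134 ] line [ 0.1718 -0.9851  0.5277  0.0098]
handle 296 (array([453.5,  -2.5]), array([ 10.9, 119.7]), 9.81) [ 0.4535 -0.0032  0.1728] line [ 0.1695 -0.9855  0.4535 -0.0032]
[[ -0.  -3.   3. 113. 117. 115. 115. 115. 118. 114. 112. 113. 114. 115.
[... 3804 characters left out ...]
5.  44.  44.  44.  43.  41.
   51.  57.  52.  52.  38.  42.  41.   2.   3.   2.  -1.   4.   4.  -2.
    3.]
 [ 22.  39.  43.  43.  30.  44.  58.  61.  56.  64.  48.  43.  46.  43.
   41.  45.  38.  41.  42.  42.  41.  36.  37.  36.  34.  35.  37.  36.
   36.  36.  32.  32.  32.  32.  31.  30.  30.  28.  29.  27.  29.  41.
   39.  38.  39.  29.  42.  40.  42.   3.  -0.   1.   3.  -1.  -1.   0.
   -2.]
 [ 29.  37.  41.  43.  30.  44.  46.  50.  45.  32.  32.  33.  32.  33.
   28.  30.  28.  27.  26.  27.  29.  25.  23.  21.  24.  25.  18.  20.
   15.  17.  23.  15.  20.  18.  18.  19.  18.  20.  21.  20.  28.  40.
   49.  49.  50.  52.  50.  53.  41.   5.   2.   0.   6.  -1.   1.   2.
    1.]]
```

```bash
python3 - <<'E'
import cv2
a=cv2.imread("pics/top0.png")
c=[cv2.resize(a[190:280,x:x+90],(400,400),interpolation=cv2.INTER_CUBIC) for x in(140,345)]
cv2.imwrite("pics/crop0.png",cv2.hconcat(c))
E
```

```text
(no output)
```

View pics/crop0.png

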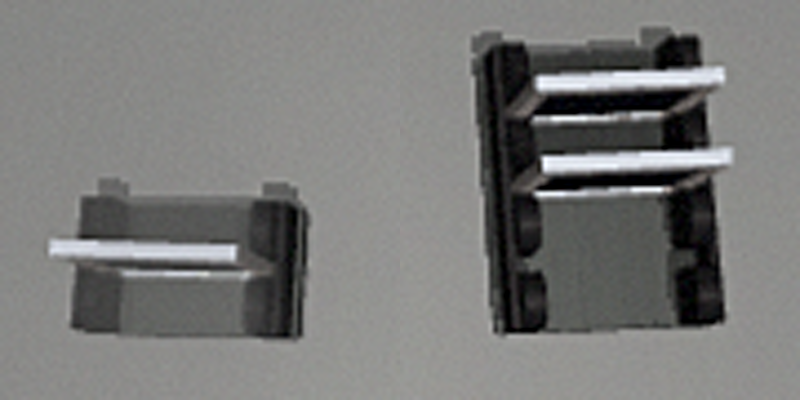

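The crops confirm it: the panel bar is in the stand (left crop, row ~250), mates are in the rack at rows ~77 and ~158, and the nearest slot (row ~250) is free. I'll move over the rack first for a wrist-camera check.

```bash
cat >>h.py <<'E'
from scipy.spatial.transform import Rotation as Ro
def plan(o,tgt,yaw,n=1,roll=np.pi,pitch=0):
    p=np.array(o["tool_pos"]);R=Ro.from_euler("xyz",o["ee_rot"]);T=Ro.from_euler("xyz",[roll,pitch,yaw])
    rv=(R.inv()*T).as_rotvec();d=(np.array(tgt)-p)/n
    for i in range(n):
        Ri=R*Ro.from_rotvec(rv*i/n)
        print("call",i,"shift",Ri.inv().apply(d).round(4),"turn",(rv/n).round(4),"deg/row",np.degrees(np.linalg.norm(rv)/n/5).round(1))
E
python3 - <<'E'
from bench import *
from h import *
plan(get_obs(),[.528,-.25,.34],1.604,3)
E
```

```text
call 0 shift [ 0.1512 -0.0605 -0.045 ] turn [-0.0005 -0.0005 -0.4547] deg/row 5.2
call 1 shift [ 0.1624  0.0121 -0.0451] turn [-0.0005 -0.0005 -0.4547] deg/row 5.2
call 2 shift [ 0.1405  0.0822 -0.0452] turn [-0.0005 -0.0005 -0.4547] deg/row 5.2
```

Request:
carry_out:
  commands:
    - [0.015,-0.006,-0.005,0,0,-0.05]
    - [0.04,-0.016,-0.012,0,0,-0.14]
    - [0.075,-0.03,-0.022,0,0,-0.24]
    - [0.11,-0.045,-0.033,0,0,-0.34]
    - [0.15,-0.06,-0.045,0,0,-0.45]
  jaw: 1

```text
time: 0.6
tool_pos: [0.2633, -0.4386, 0.2509]
ee_rot: [-3.141, -0.0, 0.695]
wrist_force: [0.2, -0.2, -0.2]
width: 0.0939
finger_force: 0.0
```

Request:
carry_out:
  commands:
    - [0.033,0.002,-0.009,0,0,-0.09]
    - [0.066,0.004,-0.018,0,0,-0.18]
    - [0.098,0.007,-0.027,0,0,-0.27]
    - [0.13,0.01,-0.036,0,0,-0.36]
    - [0.16,0.012,-0.045,0,0,-0.45]

```text
time: 1.1
tool_pos: [0.3946, -0.3456, 0.2961]
ee_rot: [3.141, -0.0, 1.147]
wrist_force: [0.0, 0.5, 0.1]
width: 0.0942
finger_force: 0.0
```

Request:
carry_out:
  commands:
    - [0.035,0.02,-0.011,0,0,-0.11]
    - [0.07,0.04,-0.022,0,0,-0.22]
    - [0.105,0.06,-0.034,0,0,-0.34]
    - [0.13,0.076,-0.042,0,0,-0.42]
    - [0.14,0.082,-0.045,0,0,-0.455]

```text
time: 1.6
tool_pos: [0.5282, -0.252, 0.3412]
ee_rot: [3.14, -0.0, 1.602]
wrist_force: [-0.4, -1.3, -0.2]
width: 0.0944
finger_force: 0.0
```

```bash
python3 - <<'E'
from bench import *
from h import *
o=get_obs();print(o["time"],o["tool_pos"],o["ee_rot"])
s=snapshot("wrist");np.savez("w1.npz",**s);cv2.imwrite("pics/w1.png",s["img"][:,:,::-1])
plan(get_obs(),[.5297,.2633,.30],1.525,3)
E
```

```text
1.6 [ 0.52821285 -0.25204262  0.34122251] [ 3.14039351e+00 -1.59732849e-04  1.60214175e+00]
call 0 shift [0.1717 0.0058 0.0138] turn [ 0.0004 -0.0002  0.0258] deg/row 0.3
call 1 shift [0.1718 0.0014 0.0137] turn [ 0.0004 -0.0002  0.0258] deg/row 0.3
call 2 shift [ 0.1718 -0.003   0.0137] turn [ 0.0004 -0.0002  0.0258] deg/row 0.3
```

View pics/w1.png

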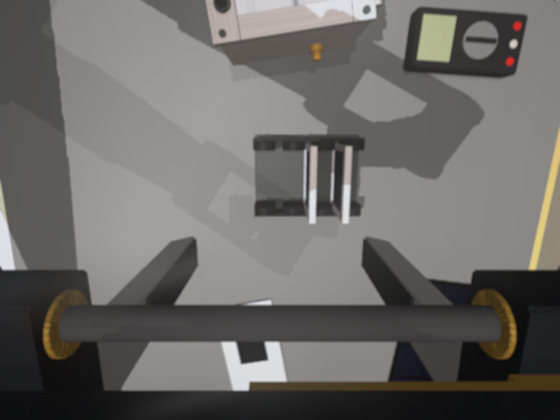

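The wrist view shows the rack at cols 255–362, rows 135–217: mates' bars at cols ~312 and ~345, the free slot at ~col 280. I'll fit the rack outline and panels from this.

```bash
python3 - <<'E'
from h import *
s=dict(np.load("w1.npz"));W=cloud(s)
p=W[120:235,235:385].reshape(-1,3);p=p[~np.isnan(p[:,0])]
for a,b in[(.006,.07),(.048,.065),(.03,.065),(.1,.125)]:
    q=p[(p[:,2]>a)&(p[:,2]<b)];print(a,b,len(q),rect(q))
q=p[(p[:,2]>.1)]
for lo,hi in((.55,.59),(.59,.63)):
    r=q[(q[:,0]>lo)&(q[:,0]<hi)&(q[:,2]<.125)];print(rect(r),r[:,2].mean())
# slices along y at free slot
for x in(.505,.513,.52,.528,.536,.543,.55):
    r=p[(abs(p[:,0]-x)<.003)];
    h=[(round(y,3),int(1000*np.median(r[abs(r[:,1]-y)<.002,2])) if (abs(r[:,1]-y)<.002).any() else None) for y in np.arange(-.315,-.18,.005)]
    print(x,h)
E
```

```text
0.006 0.07 7031 (array([ 570. , -247.1]), array([157.3, 117.2]), 1.76)
0.048 0.065 1539 (array([ 569.7, -248.5]), array([154.8, 104.2]), 1.68)
0.03 0.065 2515 (array([ 569.9, -248.6]), array([156.2, 113.4]), 1.47)
0.1 0.125 1246 (array([ 590.6, -247.9]), array([50.5, 96.3]), 1.84)
(array([ 569.7, -248.5]), array([ 8.4, 96.1]), 2.02) 0.113312068120612
(array([ 611.5, -247.3]), array([ 8.7, 96.2]), 1.73) 0.11259103037233988
0.505 [(np.float64(-0.315), None), (np.float64(-0.31), None), (np.float64(-0.305), None), (np.float64(-0.3), 56), (np.float64(-0.295), 56), (np.float64(-0.29), 36), (np.float64(-0.285), 9), (np.float64(-0.28), 10), (np.float64(-0.275), 10), (np.float64(-0.27), 10), (np.float64(-0.265), 10), (np.float64(-0.26), 10), (np.float64(-0.255), 9), (np.float64(-0.25), 10), (np.float64(-0.245), 10), (np.float64(-0.24), 9), (np.float64(-0.235), 10), (np.float64(-0.23), 9), (np.float64(-0.225), 10), (np.float64(-0.22), 10), (np.float64(-0.215), 10), (np.float64(-0.21), 57), (np.float64(-0.205), 57), (np.float64(-0.2), 56), (np.float64(-0.195), 41), (np.float64(-0.19), 9), (np.f
[... 3466 characters left out ...]
85), 0)]
0.55 [(np.float64(-0.315), 0), (np.float64(-0.31), None), (np.float64(-0.305), None), (np.float64(-0.3), 56), (np.float64(-0.295), 57), (np.float64(-0.29), 43), (np.float64(-0.285), 10), (np.float64(-0.28), 10), (np.float64(-0.275), 9), (np.float64(-0.27), 10), (np.float64(-0.265), 11), (np.float64(-0.26), 10), (np.float64(-0.255), 10), (np.float64(-0.25), 10), (np.float64(-0.245), 10), (np.float64(-0.24), 10), (np.float64(-0.235), 9), (np.float64(-0.23), 9), (np.float64(-0.225), 10), (np.float64(-0.22), 10), (np.float64(-0.215), 10), (np.float64(-0.21), 56), (np.float64(-0.205), 57), (np.float64(-0.2), 57), (np.float64(-0.195), 42), (np.float64(-0.19), 10), (np.float64(-0.185), 1)]
```

Request:
carry_out:
  commands:
    - [0.015,0.001,0,0,0,0.002]
    - [0.045,0.002,0,0,0,0.007]
    - [0.085,0.003,0,0,0,0.012]
    - [0.13,0.004,0,0,0,0.018]
    - [0.172,0.006,0,0,0,0.026]
  jaw: 0.5

```text
time: 2.15
tool_pos: [0.5262, -0.0817, 0.3403]
ee_rot: [-3.141, -0.0, 1.565]
wrist_force: [0.2, -0.3, 0.5]
width: 0.0574
finger_force: 0.0
```

Request:
carry_out:
  commands:
    - [0.035,0,0,0,0,0.005]
    - [0.07,0,0,0,0,0.01]
    - [0.105,0.001,0,0,0,0.015]
    - [0.14,0.001,0,0,0,0.02]
    - [0.172,0.0015,0,0,0,0.026]

```text
time: 2.65
tool_pos: [0.5282, 0.09, 0.3403]
ee_rot: [-3.141, 0.0, 1.54]
wrist_force: [0.1, -0.4, 0.4]
width: 0.0469
finger_force: 0.0
```

Request:
carry_out:
  commands:
    - [0.042,0,0,0,0,0.005]
    - [0.085,-0.001,0,0,0,0.01]
    - [0.125,-0.001,0,0,0,0.015]
    - [0.155,-0.002,0,0,0,0.02]
    - [0.172,-0.003,0,0,0,0.026]

```text
time: 3.15
tool_pos: [0.5302, 0.2625, 0.3398]
ee_rot: [-3.14, 0.0, 1.517]
wrist_force: [-0.2, -0.6, 0.1]
width: 0.0471
finger_force: 0.0
```

```bash
python3 - <<'E'
from bench import *
from h import *
o=get_obs();print(o["time"],o["tool_pos"],o["ee_rot"])
s=snapshot("wrist");np.savez("w2.npz",**s);cv2.imwrite("pics/w2.png",s["img"][:,:,::-1])
W=cloud(s);p=W.reshape(-1,3);p=p[(abs(p[:,0]-.53)<.06)&(abs(p[:,1]-.263)<.09)]
for a,b in[(.006,.07),(.048,.065),(.1,.125)]:
    q=p[(p[:,2]>a)&(p[:,2]<b)];print(a,b,len(q),rect(q))
E
```

```text
3.15 [0.53024773 0.26246458 0.33979246] [-3.13984916e+00  4.44025626e-04  1.51657082e+00]
0.006 0.07 3478 (array([530.1, 266.1]), array([117.7,  73. ]), 87.54)
0.048 0.065 723 (array([529.4, 264. ]), array([103.8,  71.1]), 86.98)
0.1 0.125 511 (array([529.8, 264.5]), array([95.6,  8.5]), 87.04)
```

View pics/w2.png

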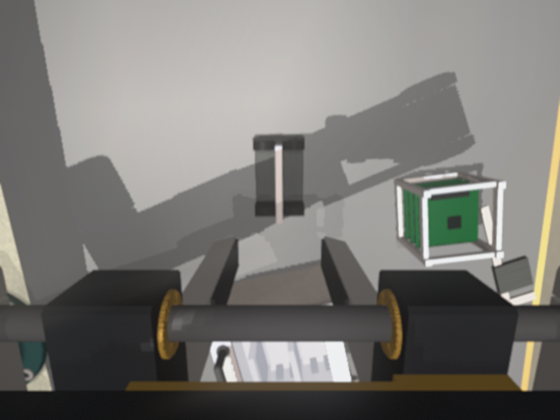

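Panel centre is (0.5298, 0.264), 8.5 mm thick and 95.6 mm wide as specified. The free slot middle is (0.528, -0.250), with the lips at y = -0.304 and -0.196. Descending to grip the top bar.

Request:
carry_out:
  commands:
    - [0.0015,-0.0005,0.02,0,0,0]
    - [0.0015,-0.0005,0.06,0,0,0]
    - [0.0015,-0.0005,0.105,0,0,0]
    - [0.0015,-0.0005,0.145,0,0,0]
    - [0.0015,-0.0005,0.17,0,0,0]

```text
time: 3.7
tool_pos: [0.5288, 0.2602, 0.1663]
ee_rot: [-3.136, 0.003, 1.514]
wrist_force: [0.5, 0.2, 0.3]
width: 0.0473
finger_force: 0.0
```

Request:
carry_out:
  commands:
    - [0,0,0.02,0,0,0]
    - [0,0,0.045,0,0,0]
    - [0,0,0.065,0,0,0]
    - [0,0,0.077,0,0,0]
    - [0,0,0.081,0,0,0]

```text
time: 4.2
tool_pos: [0.53, 0.2612, 0.0879]
ee_rot: [-3.139, 0.002, 1.515]
wrist_force: [0.3, 0.5, -0.7]
width: 0.0469
finger_force: 0.0
```

Request:
carry_out:
  commands:
    - [0,0,0,0,0,0]
    - [0,0,0,0,0,0]
    - [0,0,0,0,0,0]
    - [0,0,0,0,0,0]
    - [0,0,0,0,0,0]
  jaw: 0

```text
time: 4.7
tool_pos: [0.5316, 0.2629, 0.0901]
ee_rot: [3.141, -0.0, 1.517]
wrist_force: [-0.4, -0.2, -0.2]
width: 0.0104
finger_force: 0.1
```

Request:
carry_out:
  commands:
    - [0,0,0,0,0,0]
    - [0,0,0,0,0,0]
    - [0,0,0,0,0,0]
    - [0,0,0,0,0,0]
    - [0,0,0,0,0,0]

```text
time: 5.2
tool_pos: [0.5313, 0.2629, 0.0899]
ee_rot: [3.141, -0.0, 1.517]
wrist_force: [-1.6, -0.4, 4.6]
width: 0.0074
finger_force: 30.0
```

Request:
carry_out:
  commands:
    - [0,0,-0.004,0,0,0]
    - [0,0,-0.012,0,0,0]
    - [0,0,-0.025,0,0,0]
    - [0,0,-0.045,0,0,0]
    - [0,0,-0.07,0,0,0]

```text
time: 5.7
tool_pos: [0.5309, 0.2625, 0.1597]
ee_rot: [-3.14, 0.001, 1.517]
wrist_force: [0.3, 0.2, -1.8]
width: 0.0078
finger_force: 30.0
```

Request:
carry_out:
  commands:
    - [0,0,-0.03,0,0,0]
    - [0,0,-0.065,0,0,0]
    - [0,0,-0.1,0,0,0]
    - [0,0,-0.13,0,0,0]
    - [0,0,-0.145,0,0,0]

```text
time: 6.2
tool_pos: [0.5321, 0.263, 0.3096]
ee_rot: [3.135, -0.003, 1.517]
wrist_force: [-0.1, 0.1, -1.6]
width: 0.0079
finger_force: 30.0
```

```bash
python3 - <<'E'
from bench import *
from h import *
o=get_obs();print(o["time"],o["tool_pos"],o["ee_rot"],o["wrist_force"])
s=snapshot("wrist");cv2.imwrite("pics/w3.png",s["img"][:,:,::-1])
plan(o,[.528,-.251,.305],1.603,4)
E
```

```text
6.2 [0.53214783 0.2629886  0.30956148] [ 3.13478986e+00 -2.68741852e-03  1.51662167e+00] [-0.05892924  0.08646563 -1.60624782]
call 0 shift [-0.1284  0.0059  0.0008] turn [ 0.0017 -0.0006 -0.0216] deg/row 0.2
call 1 shift [-0.1285  0.0031  0.0009] turn [ 0.0017 -0.0006 -0.0216] deg/row 0.2
call 2 shift [-0.1285  0.0004  0.001 ] turn [ 0.0017 -0.0006 -0.0216] deg/row 0.2
call 3 shift [-0.1285 -0.0024  0.0011] turn [ 0.0017 -0.0006 -0.0216] deg/row 0.2
```

View pics/w3.png

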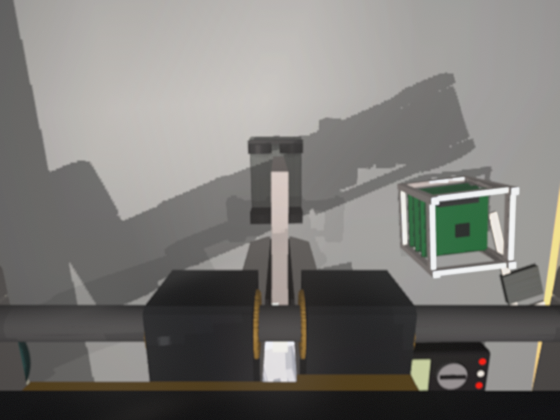

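The panel hangs upright between the fingers (cols 272–288, rows 170–300), clear of the stand. Carrying it over the box now.

Request:
carry_out:
  commands:
    - [-0.01,0,0,0,0,-0.002]
    - [-0.03,0.001,0,0,0,-0.005]
    - [-0.06,0.003,0,0,0,-0.01]
    - [-0.092,0.004,0,0,0,-0.016]
    - [-0.128,0.006,0,0,0,-0.0215]

```text
time: 6.75
tool_pos: [0.5294, 0.1331, 0.3023]
ee_rot: [-3.138, 0.001, 1.539]
wrist_force: [0.8, -0.0, -1.3]
width: 0.0076
finger_force: 30.0
```

Request:
carry_out:
  commands:
    - [-0.03,0.001,0,0,0,-0.005]
    - [-0.06,0.0015,0,0,0,-0.01]
    - [-0.09,0.002,0,0,0,-0.015]
    - [-0.12,0.003,0,0,0,-0.018]
    - [-0.15,0.003,0,0,0,-0.0215]

```text
time: 7.25
tool_pos: [0.5274, -0.0172, 0.3025]
ee_rot: [-3.138, 0.0, 1.559]
wrist_force: [0.3, 0.0, -1.4]
width: 0.0078
finger_force: 30.0
```

Request:
carry_out:
  commands:
    - [-0.03,0,0,0,0,-0.005]
    - [-0.06,0,0,0,0,-0.01]
    - [-0.09,0,0,0,0,-0.015]
    - [-0.12,0,0,0,0,-0.018]
    - [-0.14,0,0,0,0,-0.0215]

```text
time: 7.75
tool_pos: [0.5256, -0.1578, 0.3023]
ee_rot: [-3.138, -0.0, 1.579]
wrist_force: [-0.4, -0.2, -1.7]
width: 0.0074
finger_force: 30.0
```

Request:
carry_out:
  commands:
    - [-0.03,0,0,0,0,-0.005]
    - [-0.06,-0.001,0,0,0,-0.01]
    - [-0.08,-0.002,0,0,0,-0.015]
    - [-0.092,-0.002,0,0,0,-0.018]
    - [-0.096,-0.002,0,0,0,-0.0215]

```text
time: 8.25
tool_pos: [0.5251, -0.2525, 0.3028]
ee_rot: [-3.139, -0.001, 1.601]
wrist_force: [0.0, 0.5, -1.3]
width: 0.0079
finger_force: 30.0
```

Request:
carry_out:
  commands:
    - [0,0,0,0,0,0]
    - [0,0,0,0,0,0]
    - [0,0,0,0,0,0]
    - [0,0,0,0,0,0]
    - [0,0,0,0,0,0]

```text
time: 8.75
tool_pos: [0.526, -0.2508, 0.3047]
ee_rot: [3.141, 0.0, 1.604]
wrist_force: [-0.0, -0.3, -1.4]
width: 0.0079
finger_force: 30.0
```

```bash
python3 - <<'E'
from bench import *
from h import *
o=get_obs();print(o["time"],o["tool_pos"],o["ee_rot"],o["wrist_force"])
s=snapshot("top");W=cloud(s);p=W.reshape(-1,3)
s2=snapshot("wrist");W2=cloud(s2);p2=W2.reshape(-1,3)
for P in(p,p2):
    q=P[(abs(P[:,0]-.53)<.02)&(abs(P[:,1]+.25)<.07)&(P[:,2]>.2)&(P[:,2]<.345)]
    if len(q)>5: print(len(q),rect(q),np.nanmin(q[:,2]),np.nanmax(q[:,2]))
plan(o,[.528,-.251,.305],1.603,1)
cv2.imwrite("pics/w4.png",s2["img"][:,:,::-1])
E
```

```text
8.75 [ 0.52603929 -0.25082119  0.30471839] [3.14129290e+00 2.17399112e-04 1.60366860e+00] [-0.04619968 -0.3078316  -1.44011512]
310 (array([ 531.3, -225.2]), array([20.1, 48.7]), 2.37) 0.22331320408182387 0.34439147488344823
3785 (array([ 528.4, -249.5]), array([31.1, 96. ]), 14.37) 0.22901606076456318 0.3449977331539635
call 0 shift [-0.0002  0.002  -0.0003] turn [0.0003 0.0002 0.0007] deg/row 0.0
```

View pics/w4.png

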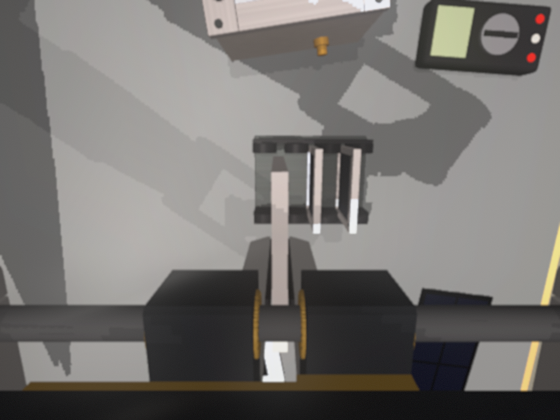

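The panel is held over the free slot (bar at cols 272–288; slot gap at col ~280), with the mates undisturbed. I'll check the held bar's position in the same camera.

```bash
python3 - <<'E'
from bench import *
from h import *
s2=snapshot("wrist");W=cloud(s2)
P=W[165:225,262:298].reshape(-1,3);q=P[(P[:,2]>.318)&(P[:,2]<.34)]
print(len(q),q.min(0),q.max(0),q.mean(0),rect(q))
for y in np.arange(-.25,-.2,.006):
    r=q[abs(q[:,1]-y)<.003]
    if len(r):print(round(y,3),r[:,0].min(),r[:,0].max(),np.median(r[:,2]))
P=W[120:235,235:385].reshape(-1,3)
q=P[(P[:,2]>.03)&(P[:,2]<.065)];print('rack',rect(q))
q=P[(P[:,2]>.1)&(P[:,2]<.125)]
for lo,hi in((.55,.59),(.59,.63)):
    r=q[(q[:,0]>lo)&(q[:,0]<hi)];print(rect(r))
E
```

```text
932 [ 0.52104427 -0.22798185  0.31819071] [ 0.52952849 -0.20180197  0.3309032 ] [ 0.52540762 -0.21388278  0.32869371] (array([ 525.5, -214.9]), array([ 8.4, 26. ]), 2.5)
-0.226 0.5220816136083137 0.5294924812425006 0.3289635924705998
-0.22 0.521948801495026 0.529295392137716 0.3291122511312336
-0.214 0.5211685360826105 0.5295284880090734 0.32900406569310503
-0.208 0.5211259208614509 0.5294433380454886 0.32893873687406183
-0.202 0.5210442655507846 0.5291033992773637 0.32865153984175255
rack (array([ 570.2, -248.8]), array([156.8, 113.8]), 1.8)
(array([ 569.5, -248.3]), array([ 8.7, 95.8]), 1.77)
(array([ 611.6, -247.1]), array([ 8.9, 95.8]), 1.76)
```

Request:
carry_out:
  commands:
    - [0,0.0015,0.01,0,0,0]
    - [0,0.0015,0.035,0,0,0]
    - [0,0.0015,0.07,0,0,0]
    - [0,0.0015,0.105,0,0,0]
    - [0,0.0015,0.125,0,0,0]

```text
time: 9.4
tool_pos: [0.5258, -0.2504, 0.1748]
ee_rot: [-3.137, -0.003, 1.603]
wrist_force: [0.2, 1.4, -1.8]
width: 0.0077
finger_force: 30.0
```

Request:
carry_out:
  commands:
    - [0,0,0.01,0,0,0]
    - [0,0,0.02,0,0,0]
    - [0,0,0.027,0,0,0]
    - [0,0,0.03,0,0,0]
    - [0,0,0.03,0,0,0]

```text
time: 9.9
tool_pos: [0.5276, -0.2515, 0.1499]
ee_rot: [3.141, 0.001, 1.603]
wrist_force: [0.2, 0.1, -1.2]
width: 0.0075
finger_force: 30.0
```

```bash
python3 - <<'E'
from bench import *
from h import *
o=get_obs();print(o["time"],o["tool_pos"],o["ee_rot"],o["wrist_force"])
s2=snapshot("wrist");W=cloud(s2)
P=W.reshape(-1,3);P=P[(abs(P[:,0]-.528)<.012)&(P[:,1]>-.3)&(P[:,1]<-.19)];z=o["tool_pos"][2]+.024
q=P[abs(P[:,2]-z)<.01];print(len(q),q.min(0),q.max(0),rect(q))
E
```

```text
9.9 [ 0.5276403  -0.25152335  0.14988165] [3.14091134e+00 5.55282433e-04 1.60278272e+00] [ 0.2292197   0.1389843  -1.18450817]
2816 [ 0.5160106  -0.29902352  0.16397639] [ 0.53996744 -0.20218508  0.18386674] (array([ 527. , -250.2]), array([96.1, 23.8]), 83.67)
```

Request:
carry_out:
  commands:
    - [0,0,0.008,0,0,0]
    - [0,0,0.018,0,0,0]
    - [0,0,0.028,0,0,0]
    - [0,0,0.036,0,0,0]
    - [0,0,0.042,0,0,0]

```text
time: 10.45
tool_pos: [0.5269, -0.251, 0.1059]
ee_rot: [-3.14, -0.001, 1.603]
wrist_force: [-0.8, -0.5, -1.6]
width: 0.0074
finger_force: 30.0
```

Request:
carry_out:
  commands:
    - [0,0,0.004,0,0,0]
    - [0,0,0.008,0,0,0]
    - [0,0,0.011,0,0,0]
    - [0,0,0.014,0,0,0]
    - [0,0,0.015,0,0,0]

```text
time: 10.95
tool_pos: [0.5274, -0.2513, 0.0923]
ee_rot: [-3.141, 0.0, 1.603]
wrist_force: [-0.2, -0.2, -1.6]
width: 0.0076
finger_force: 30.0
```

Request:
carry_out:
  commands:
    - [0,0,0.001,0,0,0]
    - [0,0,0.002,0,0,0]
    - [0,0,0.003,0,0,0]
    - [0,0,0.003,0,0,0]
    - [0,0,0.003,0,0,0]

```text
time: 11.45
tool_pos: [0.5277, -0.2515, 0.09]
ee_rot: [3.141, 0.001, 1.603]
wrist_force: [-0.7, 0.3, 0.6]
width: 0.0079
finger_force: 30.0
```

The wrist force went from -1.6 to +0.6 N, so the panel is on the floor. Releasing with a small opening.

Request:
carry_out:
  commands:
    - [0,0,0.0005,0,0,0]
    - [0,0,0.0005,0,0,0]
    - [0,0,0.0005,0,0,0]
    - [0,0,0.0005,0,0,0]
    - [0,0,0.0005,0,0,0]
  jaw: 0.24

```text
time: 11.95
tool_pos: [0.5274, -0.2514, 0.089]
ee_rot: [3.142, 0.0, 1.603]
wrist_force: [-0.2, -0.7, 0.4]
width: 0.0225
finger_force: 0.0
```

Request:
carry_out:
  commands:
    - [0,0,-0.004,0,0,0]
    - [0,0,-0.012,0,0,0]
    - [0,0,-0.025,0,0,0]
    - [0,0,-0.04,0,0,0]
    - [0,0,-0.06,0,0,0]

```text
time: 12.45
tool_pos: [0.5274, -0.2513, 0.1504]
ee_rot: [3.142, 0.0, 1.603]
wrist_force: [0.5, 0.1, -0.1]
width: 0.0226
finger_force: 0.0
```

Request:
carry_out:
  commands:
    - [0,0,-0.03,0,0,0]
    - [0,0,-0.065,0,0,0]
    - [0,0,-0.1,0,0,0]
    - [0,0,-0.125,0,0,0]
    - [0,0,-0.14,0,0,0]

```text
time: 12.95
tool_pos: [0.5281, -0.2517, 0.2943]
ee_rot: [3.136, 0.004, 1.603]
wrist_force: [0.5, 0.8, -0.2]
width: 0.023
finger_force: 0.0
```

```bash
python3 - <<'E'
from bench import *
from h import *
o=get_obs();print(o["time"],o["tool_pos"],o["ee_rot"],o["wrist_force"])
s2=snapshot("wrist");W=cloud(s2)
P=W[:260].reshape(-1,3);q=P[(P[:,2]>.1)&(P[:,2]<.125)&(P[:,1]<-.18)&(P[:,1]>-.32)]
for lo,hi in((.51,.55),(.55,.59),(.59,.63)):
    r=q[(q[:,0]>lo)&(q[:,0]<hi)];print(rect(r),np.median(r[:,2]))
cv2.imwrite("pics/w5.png",s2["img"][:,:,::-1])
plan(o,[.4535,-.0032,.26],np.pi/2+.171,2)
E
```

```text
12.95 [ 0.52807867 -0.25171357  0.29426853] [3.13565591 0.00389579 1.60281683] [ 0.52579432  0.83295401 -0.23176422]
(array([ 527.3, -250.3]), array([ 8.1, 96.1]), 2.35) 0.11421732979306655
(array([ 569.6, -248.3]), array([ 8.5, 95.6]), 1.99) 0.11409292525373686
(array([ 611.5, -247.2]), array([ 8.8, 96.1]), 1.69) 0.11396768449209421
call 0 shift [ 0.1255 -0.0334  0.0164] turn [ 0.0028  0.0022 -0.0695] deg/row 0.8
call 1 shift [ 0.1274 -0.0246  0.0168] turn [ 0.0028  0.0022 -0.0695] deg/row 0.8
```

View pics/w5.png

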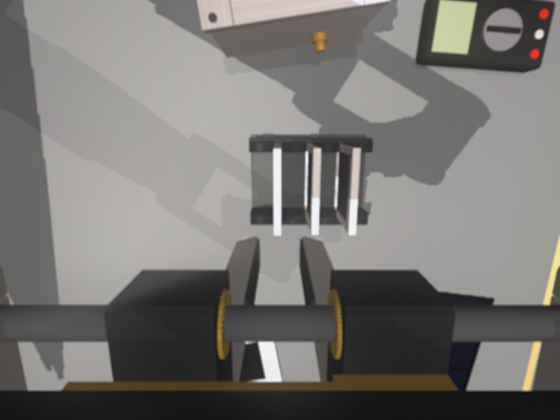

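The panel stands in the slot at (0.5273, -0.2503), top at 0.114, and the mates have not moved (bars at cols 278, 313 and 353). Now to the lid handle.

Request:
carry_out:
  commands:
    - [0.012,-0.003,0.001,0,0,-0.007]
    - [0.035,-0.009,0.004,0,0,-0.02]
    - [0.065,-0.017,0.008,0,0,-0.036]
    - [0.095,-0.025,0.012,0,0,-0.053]
    - [0.125,-0.033,0.016,0,0,-0.07]
  jaw: 0.5

```text
time: 13.5
tool_pos: [0.489, -0.1254, 0.2713]
ee_rot: [-3.139, -0.002, 1.674]
wrist_force: [-0.7, -0.1, -0.1]
width: 0.0476
finger_force: 0.0
```

Request:
carry_out:
  commands:
    - [0.035,-0.007,0.004,0,0,-0.018]
    - [0.07,-0.013,0.009,0,0,-0.036]
    - [0.1,-0.019,0.013,0,0,-0.054]
    - [0.12,-0.023,0.016,0,0,-0.066]
    - [0.127,-0.025,0.017,0,0,-0.07]

```text
time: 14.0
tool_pos: [0.4508, -0.0014, 0.2546]
ee_rot: [-3.139, -0.001, 1.746]
wrist_force: [-0.5, -0.3, -0.0]
width: 0.0476
finger_force: 0.0
```

Request:
carry_out:
  commands:
    - [0,0,0,0,0,0]
    - [0,0,0,0,0,0]
    - [0,0,0,0,0,0]
    - [0,0,0,0,0,0]
    - [0,0,0,0,0,0]

```text
time: 14.5
tool_pos: [0.4529, -0.0043, 0.2559]
ee_rot: [-3.141, 0.0, 1.742]
wrist_force: [-0.4, -0.5, 0.1]
width: 0.0471
finger_force: 0.0
```

```bash
python3 - <<'E'
from bench import *
from h import *
o=get_obs();print(o["time"],o["tool_pos"],o["ee_rot"],o["joint_positions"])
a=.171;ex=np.array([np.cos(a),np.sin(a)]);ey=np.array([-ex[1],ex[0]])
for n in("top","wrist"):
    s=snapshot(n);W=cloud(s);P=W.reshape(-1,3)
    loc=P[:,:2]-[.4535,-.0028];b=np.c_[loc@ex,loc@ey,P[:,2]]
    q=b[(abs(b[:,0])<.02)&(abs(b[:,1])<.07)&(b[:,2]>.165)&(b[:,2]<.185)]
    print(n,len(q),q.min(0).round(4) if len(q) else"",q.max(0).round(4) if len(q) else"")
    if len(q)>20:print(rect(q),np.percentile(q[:,2],95))
    q=b[(b[:,0]>-.04)&(b[:,0]<.2)&(abs(b[:,1])<.12)&(b[:,2]>.125)&(b[:,2]<.145)]
    if len(q)>20:print('lid',rect(q),np.percentile(q[:,0],[0,.5,99.5,100]),np.median(q[:,2]))
cv2.imwrite("pics/w6.png",s["img"][:,:,::-1])
plan(o,[.4535,-.0030,.152],np.pi/2+.171,1)
E
```

```text
14.5 [ 0.45286101 -0.0043108   0.25589129] [-3.14138623e+00  1.16313656e-04  1.74155687e+00] [-1.34688902e-01 -1.34860516e-01  1.48917847e+00 -1.77146953e-04
  1.78743659e+00 -3.05487496e-01]
top 0  
lid (array([148.9, -11.4]), array([194.9,  80.9]), 68.61) [0.07572362 0.08717253 0.1671483  0.16779536] 0.13600551589348453
wrist 1886 [-0.0057 -0.0594  0.1652] [0.0053 0.06   0.1756]
(array([-0.1,  0.3]), array([119.4,  11. ]), 89.77) 0.1745994217349768
lid (array([75.2, -0. ]), array([183.7, 184.1]), 0.06) [-0.01655605 -0.01572727  0.16375866  0.16708365] 0.13336128616378712
call 0 shift [0.0012 0.0009 0.1039] turn [-0.0002  0.0001 -0.0002] deg/row 0.0
```

View pics/w6.png

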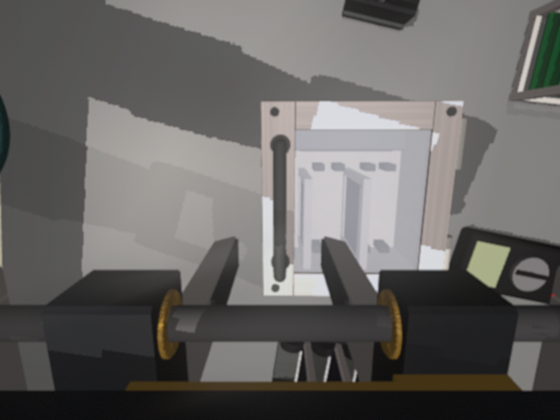

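The handle bar is vertical in view at col 280 (rows 140–285), centred between the open fingers and parallel to the pads. Its fit is 11.0 × 119 mm. Descending and gripping.

Request:
carry_out:
  commands:
    - [0.001,0.001,0.012,0,0,0]
    - [0.001,0.001,0.04,0,0,0]
    - [0.001,0.001,0.07,0,0,0]
    - [0.001,0.001,0.093,0,0,0]
    - [0.001,0.001,0.103,0,0,0]

```text
time: 15.1
tool_pos: [0.4515, -0.0022, 0.1494]
ee_rot: [-3.136, -0.002, 1.743]
wrist_force: [-0.9, 0.2, -0.3]
width: 0.0466
finger_force: 0.0
```

Request:
carry_out:
  commands:
    - [0,0,0,0,0,0]
    - [0,0,0,0,0,0]
    - [0,0,0,0,0,0]
    - [0,0,0,0,0,0]
    - [0,0,0,0,0,0]
  jaw: 0

```text
time: 15.6
tool_pos: [0.4525, -0.0029, 0.1538]
ee_rot: [-3.139, 0.001, 1.743]
wrist_force: [-8.1, -1.7, 2.5]
width: 0.0107
finger_force: 12.1
```

Request:
carry_out:
  commands:
    - [0,0,0,0,0,0]
    - [0,0,0,0,0,0]
    - [0,0,0,0,0,0]
    - [0,0,0,0,0,0]
    - [0,0,0,0,0,0]

```text
time: 16.1
tool_pos: [0.4523, -0.0029, 0.1531]
ee_rot: [-3.139, 0.001, 1.742]
wrist_force: [-4.7, -2.3, 3.2]
width: 0.0099
finger_force: 30.0
```

```bash
python3 - <<'E'
from bench import *
from h import *
o=get_obs();print(o["time"],o["tool_pos"],o["ee_rot"],o["wrist_force"],o["width"],o["finger_force"])
r=np.hypot(.157,.046);a0=np.arctan2(46,157)
def pose(th):
    f=.5*th; return np.array([-r*np.cos(a0+th)-.019*np.sin(f), r*np.sin(a0+th)-.019*np.cos(f)]),f
th=np.linspace(0,1.047,26)
s=.5-.5*np.cos(np.pi*np.linspace(0,1,26)); th=1.047*(.5*s+.5*np.linspace(0,1,26))
for c in range(5):
    p0,f0=pose(th[5*c]);
    for k in range(1,6):
        p,f=pose(th[5*c+k]);d=p-p0
        ty=d[0]*np.cos(f0)-d[1]*np.sin(f0)   # tool y in box (x,z): Ry(f0)(1,0)=(cos,-sin)
        tz=-d[0]*np.sin(f0)-d[1]*np.cos(f0)  # tool z=(-sin,-cos)
        print(c,round(th[5*c+k],3),[0,round(ty,4),round(tz,4),round(f-f0,4),0,0])
E
```

```text
16.1 [ 0.45229122 -0.00292873  0.15306289] [-3.13887878e+00  5.01724915e-04  1.74247729e+00] [-4.74947822 -2.31906472  3.18013134] 0.009919525838059487 30.00049889087677
0 0.023 [0, np.float64(0.0009), np.float64(-0.0036), np.float64(0.0115), 0, 0]
0 0.05 [0, np.float64(0.002), np.float64(-0.0078), np.float64(0.0251), 0, 0]
0 0.081 [0, np.float64(0.0035), np.float64(-0.0126), np.float64(0.0406), 0, 0]
0 0.116 [0, np.float64(0.0053), np.float64(-0.0179), np.float64(0.0581), 0, 0]
0 0.155 [0, np.float64(0.0075), np.float64(-0.0237), np.float64(0.0773), 0, 0]
1 0.197 [0, np.float64(0.0022), np.float64(-0.0064), np.float64(0.0209), 0, 0]
1 0.241 [0, np.float64(0.0048), np.float64(-0.0131), np.float64(0.0434), 0, 0]
1 0.289 [0, np.float64(0.0079), np.float64(-0.02), np.float64(0.0672), 0, 0]
1 0.339 [0, np.float64(0.0115), np.float64(-0.0271), np.float64(0.092), 0, 0]
1 0.39 [0, np.float64(0.0155), np.float64(-0.0342), np.float64(0.1178), 0, 0]
2 0.443 [0, np.float64(0.0037), np.float64(-0.0076), np.float64(0.0264), 0, 0]
2 0.497 [0, np.float64(0.0078), np.float64(-0.015), np.float64(0.05
[... 334 characters left out ...]
[0, np.float64(0.0092), np.float64(-0.0131), np.float64(0.0506), 0, 0]
3 0.806 [0, np.float64(0.014), np.float64(-0.0188), np.float64(0.0744), 0, 0]
3 0.85 [0, np.float64(0.0188), np.float64(-0.0241), np.float64(0.0968), 0, 0]
3 0.892 [0, np.float64(0.0234), np.float64(-0.0288), np.float64(0.1178), 0, 0]
4 0.931 [0, np.float64(0.0039), np.float64(-0.0046), np.float64(0.0193), 0, 0]
4 0.966 [0, np.float64(0.0077), np.float64(-0.0087), np.float64(0.0367), 0, 0]
4 0.997 [0, np.float64(0.0111), np.float64(-0.0121), np.float64(0.0523), 0, 0]
4 1.024 [0, np.float64(0.0141), np.float64(-0.0151), np.float64(0.0658), 0, 0]
4 1.047 [0, np.float64(0.0168), np.float64(-0.0175), np.float64(0.0773), 0, 0]
```

Request:
carry_out:
  commands:
    - [0,0.001,-0.0036,0.0115,0,0]
    - [0,0.002,-0.0078,0.025,0,0]
    - [0,0.0035,-0.0126,0.04,0,0]
    - [0,0.0053,-0.018,0.058,0,0]
    - [0,0.0075,-0.0237,0.077,0,0]

```text
time: 16.6
tool_pos: [0.4588, -0.0018, 0.1757]
ee_rot: [-3.057, 0.0, 1.742]
wrist_force: [-6.3, -2.5, -1.3]
width: 0.0099
finger_force: 30.0
```

Request:
carry_out:
  commands:
    - [0,0.0022,-0.0064,0.021,0,0]
    - [0,0.0048,-0.013,0.043,0,0]
    - [0,0.008,-0.02,0.067,0,0]
    - [0,0.0115,-0.027,0.092,0,0]
    - [0,0.0155,-0.034,0.118,0,0]

```text
time: 17.1
tool_pos: [0.4761, 0.0012, 0.2095]
ee_rot: [-2.937, 0.0, 1.742]
wrist_force: [-9.8, -3.1, 2.2]
width: 0.0099
finger_force: 30.0
```

Request:
carry_out:
  commands:
    - [0,0.003,-0.0076,0.026,0,0]
    - [0,0.007,-0.015,0.053,0,0]
    - [0,0.0115,-0.022,0.08,0,0]
    - [0,0.0163,-0.029,0.107,0,0]
    - [0,0.0215,-0.0355,0.133,0,0]

```text
time: 17.6
tool_pos: [0.5043, 0.0061, 0.2416]
ee_rot: [-2.806, 0.001, 1.741]
wrist_force: [-9.2, -3.8, 4.5]
width: 0.01
finger_force: 30.0
```

Request:
carry_out:
  commands:
    - [0,0.0045,-0.0068,0.026,0,0]
    - [0,0.009,-0.013,0.05,0,0]
    - [0,0.014,-0.019,0.074,0,0]
    - [0,0.0185,-0.024,0.097,0,0]
    - [0,0.023,-0.029,0.118,0,0]

```text
time: 18.1
tool_pos: [0.5355, 0.0115, 0.2628]
ee_rot: [-2.691, 0.001, 1.741]
wrist_force: [-6.7, -3.6, 6.4]
width: 0.0101
finger_force: 30.0
```

Request:
carry_out:
  commands:
    - [0,0.004,-0.0046,0.019,0,0]
    - [0,0.0077,-0.0087,0.037,0,0]
    - [0,0.011,-0.012,0.052,0,0]
    - [0,0.014,-0.015,0.066,0,0]
    - [0,0.0168,-0.0175,0.077,0,0]

```text
time: 18.6
tool_pos: [0.558, 0.0154, 0.2722]
ee_rot: [-2.616, 0.001, 1.741]
wrist_force: [-6.6, -3.9, 10.7]
width: 0.0102
finger_force: 30.0
```

Request:
carry_out:
  commands:
    - [0,0,0,0,0,0]
    - [0,0,0,0,0,0]
    - [0,0,0,0,0,0]
    - [0,0,0,0,0,0]
    - [0,0,0,0,0,0]

```text
time: 19.1
tool_pos: [0.5579, 0.0154, 0.2721]
ee_rot: [-2.617, 0.001, 1.741]
wrist_force: [-5.9, -3.3, 9.5]
width: 0.0099
finger_force: 30.0
```

```bash
python3 - <<'E'
from bench import *
from h import *
o=get_obs();print(o["time"],o["tool_pos"],o["ee_rot"],o["wrist_force"],abs(o["qvel"]).max(),o["finger_force"])
R=Ro.from_euler("xyz",o["ee_rot"]);g=np.array(o["tool_pos"])-.019*R.as_matrix()[:,2]
a=.171;h=np.array([.4535,-.0027])+.157*np.array([np.cos(a),np.sin(a)])
dx=(g[:2]-h)@[np.cos(a),np.sin(a)];dz=g[2]-.125
print("angle",np.arctan2(dz,-dx)-np.arctan2(46,157),"r",np.hypot(dx,dz))
# vision: lid plane from scene/top depth
for n in("top","scene"):
    s=snapshot(n);W=cloud(s).reshape(-1,3);L=W[:,:2]-h
    b=np.c_[L@[np.cos(a),np.sin(a)],L@[-np.sin(a),np.cos(a)],W[:,2]]
    q=b[(b[:,0]>-.12)&(b[:,0]<.02)&(abs(b[:,1])>.07)&(abs(b[:,1])<.092)&(b[:,2]>.15)&(b[:,2]<.30)]
    if len(q)>50:
        v=np.linalg.svd(q-q.mean(0),full_matrices=False)[2][2];print(n,len(q),v,"angle",np.arctan2(abs(v[0]),abs(v[2])))
        A=q[:,[0,2]];vx,vz,*_=cv2.fitLine(A.astype(np.float32),cv2.DIST_HUBER,0,.001,.001).ravel();print(np.arctan2(abs(vz),abs(vx)))
    cv2.imwrite(f"pics/{n}7.png",s["img"][:,:,::-1])
E
```

```text
19.1 [0.55788065 0.01540979 0.27213607] [-2.61687501e+00  1.40155177e-03  1.74088065e+00] [-5.86364306 -3.30237262  9.50075745] 0.00178930696233499 30.00275194644928
angle 1.0370840360376208 r 0.1687722920945204
top 372 [-0.83145734 -0.00221559 -0.55558418] angle 0.9817292933780822
0.9998719
scene 500 [ 0.83863975 -0.01495273  0.54448121] angle 0.9949532642338152
0.9764659
```

View pics/scene7.png

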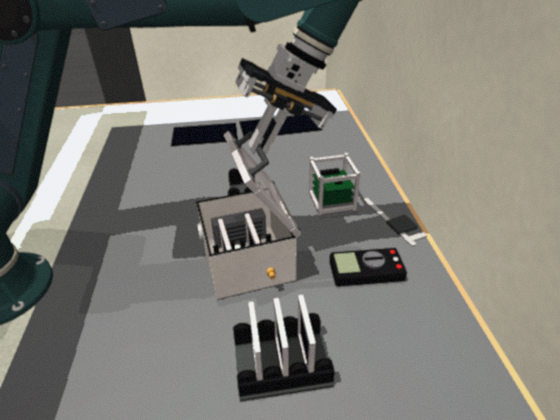

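The lid is up and held by the gripper (bar at ~(250,150)), the three panels stand in the rack, and the meter and frame are untouched. I'll refine the angle with a robust plane fit.

```bash
python3 - <<'E'
from bench import *
from h import *
a=.171;h=np.array([.4535,-.0027])+.157*np.array([np.cos(a),np.sin(a)]);rng=np.random.default_rng(0)
for n in("top","scene","wrist"):
    s=snapshot(n);W=cloud(s).reshape(-1,3);L=W[:,:2]-h
    b=np.c_[L@[np.cos(a),np.sin(a)],L@[-np.sin(a),np.cos(a)],W[:,2]-.125]
    q=b[(b[:,0]>-.13)&(b[:,0]<.03)&(abs(b[:,1])<.094)&(abs(b[:,1])>.064)&(b[:,2]>.01)&(b[:,2]<.17)][:,[0,2]]
    best=(0,)
    for _ in range(2000):
        i=rng.choice(len(q),2);d=q[i[1]]-q[i[0]];l=np.hypot(*d)
        if l<.05:continue
        nn=np.array([-d[1],d[0]])/l;m=abs((q-q[i[0]])@nn)<.002
        if m.sum()>best[0]:best=(m.sum(),m)
    m=best[1];c=q[m].mean(0);v=np.linalg.svd(q[m]-c,full_matrices=False)[2][0];v*=-np.sign(v[0])
    th=np.arctan2(v[1],-v[0]);
    th=np.arctan2(abs(v[1]),abs(v[0]));off=c@[-np.sin(th),np.cos(th)]*-1
    print(n,len(q),m.sum(),"angle",th,"normal offset(0 or 12mm)",c@[np.sin(th)*-1,np.cos(th)],"along",np.hypot(*q[m].T).max())
E
```

```text
top 506 401 angle 1.004378111829593 normal offset(0 or 12mm) 0.08347127813393955 along 0.17694814105432127
scene 913 486 angle 1.0054046617988175 normal offset(0 or 12mm) 0.08372063820624144 along 0.17500128658154282
wrist 10138 8883 angle 1.005650387798531 normal offset(0 or 12mm) 0.09019588112625562 along 0.17481623072066246
```

All three cameras agree on 1.005 rad. That is inside the band, but I'll nudge it 0.04 rad toward 60°.

Request:
carry_out:
  commands:
    - [0,0.001,-0.001,0.004,0,0]
    - [0,0.0025,-0.0025,0.01,0,0]
    - [0,0.004,-0.004,0.016,0,0]
    - [0,0.005,-0.005,0.02,0,0]
    - [0,0.005,-0.005,0.02,0,0]

```text
time: 19.85
tool_pos: [0.5647, 0.0166, 0.2743]
ee_rot: [-2.597, 0.002, 1.741]
wrist_force: [-5.5, -3.3, 11.3]
width: 0.0102
finger_force: 30.0
```

Request:
carry_out:
  commands:
    - [0,0,0,0,0,0]
    - [0,0,0,0,0,0]
    - [0,0,0,0,0,0]
    - [0,0,0,0,0,0]
    - [0,0,0,0,0,0]

```text
time: 20.35
tool_pos: [0.5647, 0.0166, 0.2743]
ee_rot: [-2.598, 0.002, 1.741]
wrist_force: [-5.1, -3.8, 9.8]
width: 0.0099
finger_force: 30.0
```

```bash
python3 - <<'E'
from bench import *
from h import *
o=get_obs();print(o["time"],o["tool_pos"],o["wrist_force"],abs(o["qvel"]).max(),o["finger_force"])
a=.171;h=np.array([.4535,-.0027])+.157*np.array([np.cos(a),np.sin(a)]);rng=np.random.default_rng(0)
for n in("top","wrist"):
    s=snapshot(n);W=cloud(s).reshape(-1,3);L=W[:,:2]-h
    b=np.c_[L@[np.cos(a),np.sin(a)],L@[-np.sin(a),np.cos(a)],W[:,2]-.125]
    if n=="top":
        q=W[(W[:,2]>.1)&(W[:,2]<.125)&(abs(W[:,0]-.53)<.02)&(abs(W[:,1]+.25)<.06)];print("panel",rect(q))
    q=b[(b[:,0]>-.13)&(b[:,0]<.03)&(abs(b[:,1])<.094)&(abs(b[:,1])>.064)&(b[:,2]>.01)&(b[:,2]<.17)][:,[0,2]]
    best=(0,)
    for _ in range(1500):
        i=rng.choice(len(q),2);d=q[i[1]]-q[i[0]];l=np.hypot(*d)
        if l<.05:continue
        m=abs((q-q[i[0]])@(np.array([-d[1],d[0]])/l))<.002
        if m.sum()>best[0]:best=(m.sum(),m)
    m=best[1];v=np.linalg.svd(q[m]-q[m].mean(0),full_matrices=False)[2][0]
    print(n,m.sum(),"angle",np.arctan2(abs(v[1]),abs(v[0])))
E
```

```text
20.35 [0.56473365 0.01656863 0.27429455] [-5.11490517 -3.84723858  9.82287696] 0.002733233361268352 30.002782344818115
panel (array([ 527.8, -250.2]), array([ 8.4, 96.6]), 1.99)
top 357 angle 1.0474669556069771
wrist 8632 angle 1.0503975847584308
```

The lid is at 1.048 rad and steady, the grip is 30 N, and the panel is in place. Handing in.

```bash
python3 -c "
from bench import *
print(close_job())"
```

```text
the job is handed in; nothing more can be done
None
```

The panel stands released in the rack's free slot, and the gripper is holding the lid at about 60° (1.05 rad by camera); the job is handed in, but no verdict came back.

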